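# Free the drilled adapter bar from the slide vise and lay it in its cradle

### The job

Slide the vise's jaw right back by its red knob, then lift the drilled aluminium bar out by an end, lay it flat on the middle of the cork pad and let go of it. Take it up again by its middle and lay it gently down flat in the end-pocket cradle, its blue end in the blue pocket, and let go. Leave the jaw open, and leave the bottle, the fibre cleaver and the orange reel where they stand.

Things in the scene. Friction and masses are not known exactly. Their poses are not given: they have to be found in the camera images.
- vise: Fixed blue vise, bed 190 x 50 mm, 30 mm high. Origin on the table; z up. Jaws close along its x; the moving jaw is on the -x side and opens toward -x; the fixed steel jaw is at x = 46.5 to 64.5 mm, top 62 mm above the table. Both jaws are 40 mm wide (y = -20 to 20 mm), so the bar, lying across the bed along y, sticks out at both ends, 30 mm above the table.
- jaw (a joint): Travel of the moving jaw in m: 0 closed on the bar, 0.045 fully open (end stop). Starts near 0 and stays where it is left (friction about 5 N). A dark lip at its top (62.5 to 68.5 mm above the table) reaches 6 mm over the bar and holds it down until the jaw has moved back.
- jaw_knob (a point): Centre of the red upright knob on the moving jaw's carriage: 24 mm diameter, from 44 to 94 mm above the table; this point is 70 mm above the table (69 mm is the knob's mid-height). 41 mm of free carriage (top 44 mm above the table) lies between knob and jaw plate. Moves with the jaw toward the vise's -x. Axes as the vise.
- vise_seat (a point): Point on the vise bed midway between the closed jaws, 30 mm above the table: the bar's underside rests here at the start (shifted up to 6 mm along y).
- bar_mid (a point): Centre (half-way up) of the loose aluminium bar: 150 mm long along its y, 32 mm wide along its x, 30 mm high along its z, with a row of black drilled holes on top; about 0.2 kg. The last 22 mm at its +y end are painted blue. It starts in the vise with its axes parallel to the vise's.
- pad: Fixed cork pad 120 mm (its x) x 190 mm (its y), 6 mm thick, flat on the table. Origin at the centre of its underside.
- cradle: Fixed grey cradle that takes the bar flat, bar along its y. Base 66 (x) x 190 mm (y), floor 6 mm above the table; origin: centre of its underside. At each end a pocket, blue at +y, black at -y: walls 6 mm thick, tops 30 mm above the table, side walls from |y| = 43 to 91 mm with inner faces at x = +-21 mm, end wall inner face at |y| = 85 mm. The middle is open at the sides.
- bottle: Bystander: loose upright clear bottle with a red cap, 60 mm diameter, 140 mm high, standing close by one end of the bar in the vise (either one), too near for a gripper's body to come down over that end. Origin at the centre of its underside.
- cleaver: Bystander: loose black fibre cleaver, 75 x 50 mm and 44 mm high, standing by the other end of the bar. Origin at the centre of its underside.
- reel: Bystander: loose orange reel, 76 mm diameter, 40 mm high, beyond the pad. Origin at the centre of its underside.
- bar_blue (a point): Middle of the bar's blue end face (75 mm from the centre along the bar's +y).

How it is judged:
By the outcome, as a careful person would: the job done as asked, in the order asked, and still so for the second after the job is handed in, with the robot touching nothing.
It also fails if it takes over 69 s, if anything falls off the work surface, if the arm or the gripper's body presses on something with over 40 N, if the wrist force passes 120 N, or if a joint passes its speed limit or range.

### The arm

A 7-joint arm with a two-finger parallel gripper is mounted at the origin on the work surface. World frame = base frame: x ahead of the robot, y to its left, z up, the work surface at z = 0. Lengths are in m, angles in rad, forces in N, time in s.
With the tool pointing down it reaches from about 0.4 to 0.85 m from the base axis. Payload 10.4 kg.
Tool frame: the origin (TCP) lies on the centre line of the jaws, within the pads' length; the fingertips stand 8 mm ahead of it and the grasp point (between the pads) lies 11 mm behind it (r.finger_overhang is the distance from the TCP to the fingertips, in m); z points along the fingers, y is the line along which they close (so a half turn about z gives the same grasp; the last joint's range is limited). The gripper opens to 87 mm and grips with 3 to 60 N. Pads are 19 mm wide; open, the fingers measure 117 mm over their backs; the gripper's body (75 mm by 190 mm) begins 51 mm behind the grasp point.
Start: joints at [-1.125, 0.332, -0.065, 1.46, 0.022, 1.35, -0.088], TCP at [0.282, 0.558, 0.231] pointing down, gripper open.
Joint ranges: [-2.6, 2.6], [-0.5, 2.12], [-1.47, 1.34], [0.16, 2.42], [-1.27, 4.41], [0.06, 2.06], [-2.6, 2.6]. Speed limits (rad/s): [2.22, 2.22, 2.79, 2.79, 3.14, 3.14, 3.14].

### API

Orientations are given as a unit quaternion [x, y, z, w].
In Python, from bench import r, vision gives the robot as it stands.
- The arm moves only by the tool drive_tool, never from a script. Its argument "series" is a list of rows, each a list of 2 entries, a list of its own where there are three numbers: the shift along the world's x, y, z in cm, then the turn about the world's z in degrees. A call has exactly 10 rows; each row shifts and turns the commanded pose from where the row before left it; what a row does not reach is not made up. A row lasts 1/8 s, in which the tool goes at most 62.5 mm and 10.7 degrees, less where a joint would pass 70% of its speed; a pose out of reach is approached as far as the arm can. A call with a gripper value outside its range is refused whole. "hand" is the closure, from 0 (fully open) to 1 (shut), set as the call begins (left out, the last holds). The fingers move at their own pace and stop on an object; "newtons" is the grip in N (left out, the last holds). Time passes only in rows, so rows that do not move let the fingers close, or fill a call up. It gives the time, the measured TCP pose, the force, the opening and the grip force at its end, in the units of the state.
- r.read_state(): the state, without advancing time (a new reading comes with each control period).
- vision.camera(name): name is "scene" or "top"; returns a dict with "color" (384x512x3 uint8, red, green, blue), "intrinsics" (3x3 intrinsics, pixels), "R" (3x3) and "t" (3): a world point X has camera coordinates R X + t. Camera axes: x right, y down, z forward; pixel columns grow to the right and rows downward; lengths in m; the calibration is good to about 2 mm. A picture is of the moment at which its call begins. There is no depth.
- r.close_job(): hands the job in; it is judged then, once.
The state is a dict: "time": time; "joint_positions": joint angles; "joint_vel": joint speeds; "joint_torque": joint torques, N m; "ee_pos": TCP position; "eef_rot": TCP orientation; "ft_force": force on the tool from outside, world axes, zero at the start; "torque": the same for the moment, N m; "width": finger opening in m; "grip_force": force on a finger pad.
Only numpy, scipy, OpenCV 4.12 (cv2) and the standard library are available. Lean on these libraries where they do the work, as an engineer would, in place of code of your own. Each camera call takes 0.05 s, during which the arm holds its last target. There are 200 camera calls.

## Working session

There is one attempt and no reset: what is moved stays moved. The work goes in short steps, Python scripts to look and compute and a tool call to move; the robot and the scene stay as the last step left them, time stands still between calls to the robot, and variables do not carry over. Pictures are saved under pics/ and viewed, at most 12 in all, crops included, and the job is handed in when it is done.

Besides the shell and the picture viewer there is one more tool, called after "Request:" as a command line: name --argument value ..., lists and objects as JSON in quotes. drive_tool: Moves the arm, as the interface text tells. Its arguments: {"type":"object","properties":{"series":{"type":"array"},"hand":{"type":"number"},"newtons":{"type":"number"}},"required":["series"]}

```bash
mkdir -p pics; ls; python3 - <<'E'
from bench import r,vision
import cv2,json
for n in("scene","top"):
    c=vision.camera(n); cv2.imwrite(f"pics/{n}0.png",c["color"][:,:,::-1]); print(n,c["intrinsics"],c["R"],c["t"])
print(r.read_state(), r.finger_overhang)
E
```

```text
pics
scene [[467.28971866   0.         258.28501994]
 [  0.         467.28971866 192.28942778]
 [  0.           0.           1.        ]] [[ 0.61015953  0.79227751 -0.00130157]
 [ 0.60864099 -0.46978532 -0.63941997]
 [-0.50720952  0.389356   -0.76885655]] [-0.36593268 -0.30572568  1.49230879]
top [[376.03359272   0.         253.12741961]
 [  0.         376.03359272 195.53079191]
 [  0.           0.           1.        ]] [[-0.01618007 -0.99982559 -0.00932716]
 [-0.9912452   0.01726235 -0.13090058]
 [ 0.13103876  0.00712753 -0.99135162]] [0.01602672 0.60261797 1.06471443]
{'time': 0.1, 'joint_positions': array([-1.1246163 ,  0.33280682, -0.06467877,  1.46087457,  0.02160973,
        1.34987104, -0.08851956]), 'joint_vel': array([ 0.00150346, -0.00207158,  0.00086934, -0.00065341, -0.00015629,
        0.00087251, -0.00067489]), 'joint_torque': array([ 1.38195068e-03, -6.24544430e+01,  2.45155580e-02, -3.90715992e+01,
       -6.13163388e-02,  3.65963287e-02,  6.42762711e-05]), 'ee_pos': array([0.28223952, 0.55726823, 0.22982636]), 'eef_rot': array([ 2.32258387e-01,  9.72653917e-01, -6.22282211e-04, -1.11026632e-04]), 'ft_force': array([-0.2219296 , -0.20730518,  0.31358409]), 'torque': array([ 0.04315844, -0.01815824, -0.0367395 ]), 'grip_force': 0.0, 'width': 0.08720784420252638} 0.008
```

View pics/top0.png

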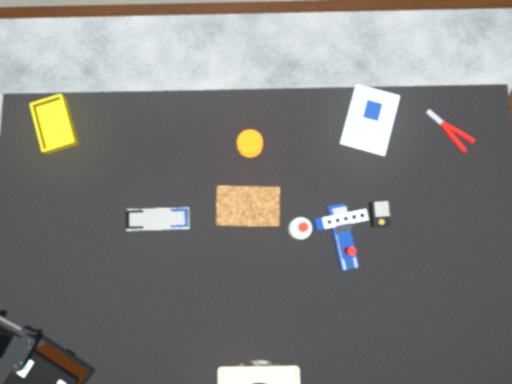

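View pics/scene0.png

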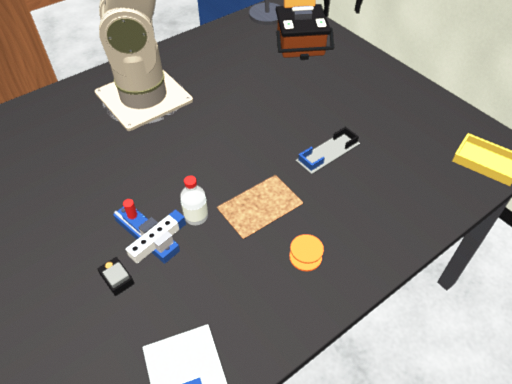

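The top view shows the cradle at about (158,219) with blue to the right, the pad at (248,206), bottle (300,228), vise and bar (343,217) with its blue end left by the bottle, cleaver (380,213), knob (351,252), reel (250,143). I'll crop these for measuring.

```bash
cat > h.py <<'E'
import numpy as np,cv2
from bench import r,vision
def cam(n): return vision.camera(n)
def ray(c,p,z):
    R,t,K=map(np.asarray,(c["R"],c["t"],c["intrinsics"])); o=-R.T@t
    d=R.T@np.linalg.inv(K)@np.array([p[0],p[1],1.]); return o+d*(z-o[2])/d[2]
def proj(c,X):
    q=np.asarray(c["intrinsics"])@(np.asarray(c["R"])@np.asarray(X)+c["t"]); return q[:2]/q[2]
def tri(c1,p1,c2,p2):
    P=[np.asarray(c["intrinsics"])@np.c_[c["R"],c["t"]] for c in(c1,c2)]
    X=cv2.triangulatePoints(P[0],P[1],np.float64(p1).reshape(2,1),np.float64(p2).reshape(2,1)); return (X[:3]/X[3])[:,0]
def blobs(c,lo,hi,box,amin=8):
    h=cv2.cvtColor(c["color"],cv2.COLOR_RGB2HSV); m=cv2.inRange(h,lo,hi)
    k=np.zeros_like(m); x0,y0,x1,y1=box; k[y0:y1,x0:x1]=m[y0:y1,x0:x1]
    n,l,s,ce=cv2.connectedComponentsWithStats(k)
    return [(s[i].tolist(),ce[i].round(2),cv2.minAreaRect(np.argwhere(l==i)[:,::-1].astype(np.float32))) for i in range(1,n) if s[i,4]>=amin]
E
python3 - <<'E'
from h import *
t=cam("top"); s=cam("scene")
B=cv2.resize(t["color"][180:280,280:400],None,fx=6,fy=6,interpolation=cv2.INTER_CUBIC); cv2.imwrite("pics/t1.png",B[:,:,::-1])
a=cv2.resize(s["color"][170:300,90:220],None,fx=4.6,fy=4.6,interpolation=cv2.INTER_CUBIC); cv2.imwrite("pics/s1.png",a[:,:,::-1])
C=[("pad",t,(8,80,90),(22,200,255),(205,175,290,235)),("red",t,(170,120,100),(180,255,255),(280,200,400,280)),("blue",t,(100,120,60),(125,255,255),(100,180,400,280)),("white",t,(0,0,150),(180,60,255),(100,180,400,280)),("orange",t,(8,200,150),(25,255,255),(220,110,280,170)),
("reds",s,(170,120,80),(180,255,255),(90,160,230,240)),("blues",s,(100,120,60),(125,255,255),(90,130,360,300))]
for n,c,lo,hi,b in C:
    for x in blobs(c,lo,hi,b): print(n,x[0],x[1],np.round(x[2][0],1),np.round(x[2][1],1),round(x[2][2],1))
E
```

```text
pad [216, 185, 65, 42, 2589] [247.69 205.7 ] [247.7 205.7] [64.  40.6] 1.2
red [345, 248, 3, 6, 8] [345.88 250.  ] [346.  250.5] [5. 2.] 90.0
blue [327, 203, 18, 12, 69] [333.42 207.1 ] [334.4 206.2] [ 7.7 18.3] 55.3
blue [177, 209, 10, 17, 38] [184.42 215.03] [184.3 215.8] [18.3  7.8] 66.4
blue [314, 218, 9, 12, 88] [318.08 223.62] [318.  223.7] [12.   7.3] 78.7
blue [332, 228, 11, 42, 106] [336.59 247.39] [336.8 248.6] [42.   2.9] 78.7
blue [338, 231, 17, 39, 317] [346.22 246.76] [347.9 249.9] [37.5 13.4] 77.0
white [374, 201, 16, 16, 239] [381.35 208.52] [381.5 208.5] [15. 15.] 90.0
white [322, 205, 48, 25, 688] [344.43 217.19] [344.6 215.2] [19.8 46.2] 77.9
white [126, 207, 64, 25, 1213] [157.43 219.17] [157.4 218.6] [23.1 63.5] 88.2
white [127, 208, 12, 3, 26] [131.81 208.92] [132.5 209. ] [11.  2.] -0.0
white [288, 217, 25, 23, 373] [299.54 228.13] [300.2 227.8] [22.6 23.3] 45.0
white [342, 259, 4, 12, 24] [343.46 264.5 ] [343.5 264.4] [11.2  2. ] 78.7
white [354, 258, 4, 10, 21] [355.14 262.48] [355.1 262.6] [9.5 1.9] 76.0
reds [126, 212, 10, 7, 13] [129.77 216.08] [129.7 215.8] [9.8 3.9] 24.0
blues [299, 147, 25, 23, 223] [309.06 158.82] [310.7 157.8] [22.4 17.8] 42.3
blues [118, 207, 30, 24, 222] [134.17 218.71] [132.  215.3] [28.2 15.4] 40.6
blues [169, 210, 17, 19, 143] [178.28 217.76] [178.3 217.9] [18.   9.8] 51.8
blues [113, 214, 27, 25, 142] [125.94 226.37] [125.2 225.9] [34.1  4.4] 41.2
blues [152, 241, 28, 22, 263] [167.26 252.49] [166.7 250.1] [16.9 24.8] 49.4
```

View pics/t1.png

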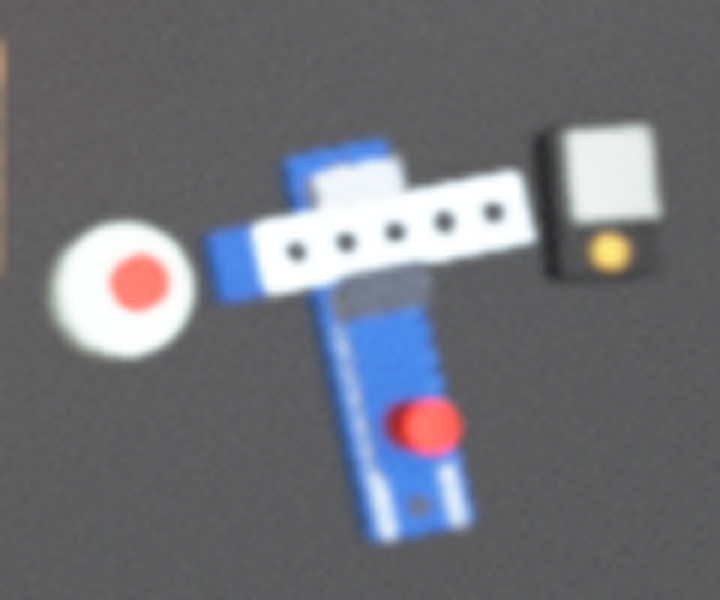

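View pics/s1.png

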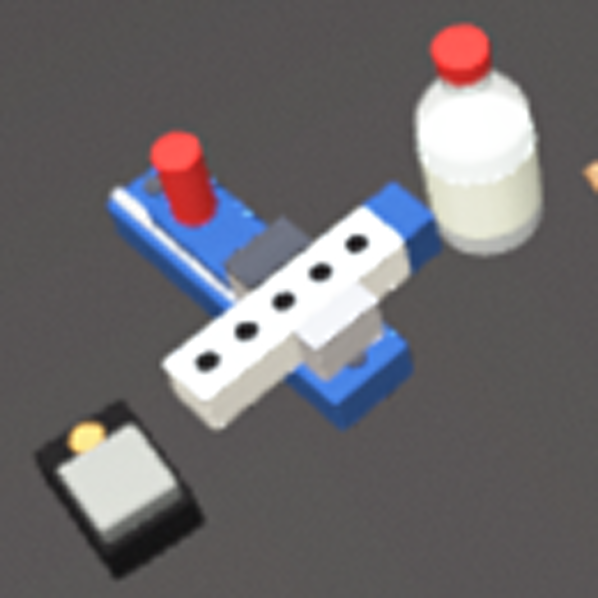

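The crops show the five holes (top crop 296,252 to 493,212), the bar's ends, the knob top at (431,425) in the top crop and (178,152) in the scene crop, and the cleaver's edge 3–4 mm off the bar's -y end. Next I cast rays.

```bash
python3 - <<'E'
from h import *
t=cam("top"); s=cam("scene")
T=lambda x,y:((x+.5)/6-.5+280,(y+.5)/6-.5+180)
S=lambda x,y:((x+.5)/4.6-.5+90,(y+.5)/4.6-.5+170)
f=lambda v:np.round(v*1000,1)
k=ray(t,T(431,425),.094); print("knob",f(k),f(tri(t,T(431,425),s,S(178,152))),f(ray(s,S(178,152),.094)))
hT=[(296,252),(346,242),(396,232),(445,222),(493,212)]; hS=[(357,244),(320,272),(284,301),(246,331),(207,361)]
a=np.array([ray(t,T(*p),.06) for p in hT]); b=np.array([ray(s,S(*p),.06) for p in hS])
for i in range(5): print("hole",f(a[i]),f(b[i]),f(tri(t,T(*hT[i]),s,S(*hS[i]))))
for q in(a,b):
    d=q[0]-q[-1]; print("bar yaw of +y",np.degrees(np.arctan2(d[1],d[0])),f(np.linalg.norm(d)/4))
for n,p in dict(bl1=(208,236),bl2=(221,302),r1=(521,169),r2=(536,240),seam1=(250,222),seam2=(262,296)).items(): print(n,f(ray(t,T(*p),.06)))
for n,p in dict(l=(168,366),rear=(388,184),bl=(440,213)).items(): print("S",n,f(ray(s,S(*p),.06)))
print("bottlecap",f(tri(t,T(140,282),s,S(461,42))))
for p in [(556,128),(655,124),(662,275),(550,278),(566,280)]: print("cleaver",f(ray(t,T(*p),.044)))
# pad
m=cv2.inRange(cv2.cvtColor(t["color"],cv2.COLOR_RGB2HSV),(8,60,90),(22,220,255)); m[:175]=0;m[235:]=0;m[:,:205]=0;m[:,290:]=0
c=max(cv2.findContours(m,0,2)[0],key=cv2.contourArea); R=cv2.minAreaRect(c)
w=np.array([ray(t,p,.006) for p in cv2.boxPoints(R)]); print("pad",f(w),f(w.mean(0)))
B=cv2.resize(t["color"][195:245,110:205],None,fx=8,fy=8,interpolation=cv2.INTER_CUBIC); cv2.imwrite("pics/c1.png",B[:,:,::-1])
a=cv2.resize(s["color"][115:180,285:370],None,fx=9,fy=9,interpolation=cv2.INTER_CUBIC); cv2.imwrite("pics/c2.png",a[:,:,::-1])
E
```

```text
knob [ 439.7 -260.5   94. ] [ 439.6 -260.9   93.9] [ 439.5 -261.    94. ]
hole [ 521.4 -209.1   60. ] [ 520.9 -209.8   60. ] [ 521.2 -209.5   60.1]
hole [ 525.8 -233.    60. ] [ 524.6 -233.6   60. ] [ 525.4 -233.4   60.8]
hole [ 530.1 -256.9   60. ] [ 529.1 -256.8   60. ] [ 530.  -256.9   61. ]
hole [ 534.5 -280.4   60. ] [ 533.5 -280.7   60. ] [ 534.3 -280.6   60.9]
hole [ 538.9 -303.5   60. ] [ 537.4 -304.4   60. ] [ 538.4 -304.    60.9]
bar yaw of +y 100.4742797181689 24.0
bar yaw of +y 99.926491088054 24.0
bl1 [ 529.7 -167.6   60. ]
bl2 [ 498.4 -172.6   60. ]
r1 [ 559.2 -317.9   60. ]
r2 [ 525.2 -323.1   60. ]
seam1 [ 536.1 -187.8   60. ]
seam2 [ 500.9 -192.1   60. ]
S l [ 528.3 -320.9   60. ]
S rear [ 497.1 -177.1   60. ]
S bl [ 529.9 -165.7   60. ]
bottlecap [ 504.2 -125.   142.6]
cleaver [ 580.4 -340.6   44. ]
cleaver [ 581.5 -388.6   44. ]
cleaver [ 508.4 -387.3   44. ]
cleaver [ 507.8 -333.6   44. ]
cleaver [ 506.8 -341.2   44. ]
pad [[641.6 121.6   6. ]
 [638.1 -76.    6. ]
 [513.9 -72.8   6. ]
 [517.1 121.9   6. ]] [577.7  23.7   6. ]
```

View pics/c1.png

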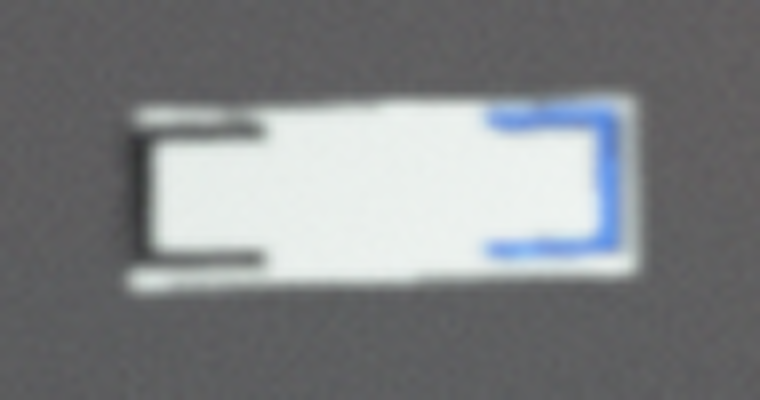

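View pics/c2.png

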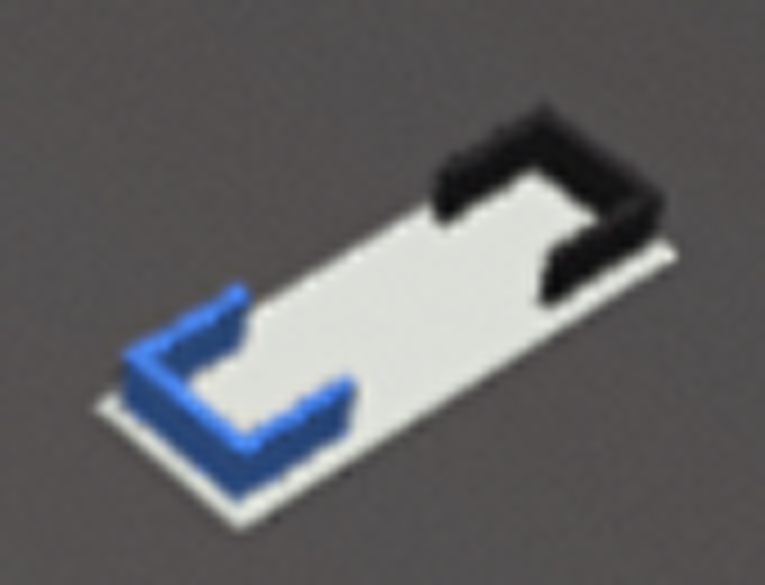

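The crops show the cradle clearly, with the blue pocket at world -y. The bar needs a half turn, so I'll grip at the far end of the last joint's range and do the turn during the first transfer.

Request:
drive_tool --series '[[[2.7,-3.1,0.7],-10],[[2.7,-3.1,0.7],-10],[[2.7,-3.1,0.7],-10],[[2.7,-3.1,0.7],-10],[[2.7,-3.1,0.7],-10],[[2.7,-3.1,0.7],-10],[[2.7,-3.1,0.7],-10],[[2.7,-3.1,0.7],-10],[[2.7,-3.1,0.7],-10],[[2.7,-3.1,0.7],-10]]' --hand 0.43 --newtons 40

```text
time: 1.55
ee_pos: [0.5531, 0.2466, 0.3009]
eef_rot: [0.896, 0.445, 0.0, -0.0]
ft_force: [-0.6, 0.9, -0.4]
width: 0.0496
grip_force: 0.0
```

```bash
cat >> h.py <<'E'
def st():
    s=r.read_state(); x,y,z,w=s["eef_rot"]; 
    from scipy.spatial.transform import Rotation as Ro
    M=Ro.from_quat(s["eef_rot"]).as_matrix()
    print("t",round(s["time"],2),"p",(s["ee_pos"]*1000).round(1),"yawY",round(np.degrees(np.arctan2(M[1,1],M[0,1])),1),"down",M[:,2].round(3),"q",s["joint_positions"].round(2),"F",s["ft_force"].round(1),"w",round(s["width"]*1000,1),"g",round(s["grip_force"],1))
E
python3 - <<'E'
from h import *
st(); f=lambda v:np.round(v*1000,1)
t=cam("top"); s=cam("scene")
T=lambda x,y:((x+.5)/8-.5+110,(y+.5)/8-.5+195)
S=lambda x,y:((x+.5)/9-.5+285,(y+.5)/9-.5+115)
print("base top"); A=np.array([ray(t,T(*p),.006) for p in [(131,106),(635,95),(638,272),(128,292)]]); print(f(A),f(A.mean(0)))
print("base scene"); print([f(ray(s,S(*p),.006)) for p in [(95,407),(238,530),(678,255)]])
print("blue outer corners top"); print([f(ray(t,T(*p),.03)) for p in [(620,103),(622,253)]],[f(ray(s,S(*p),.03)) for p in [(122,353),(242,450)]])
print("black outer corners"); print([f(ray(t,T(*p),.03)) for p in [(131,127),(131,266)]],[f(ray(s,S(*p),.03)) for p in [(545,103),(663,200)]])
E
```

```text
t 1.55 p [553.1 246.6 300.9] yawY -37.2 down [ 0.  0. -1.] q [-0.79  0.27  0.37  1.42 -0.1   1.47 -1.07] F [-0.6  0.9 -0.4] w 49.6 g 0.0
base top
[[576.5 391.3   6. ]
 [577.4 200.6   6. ]
 [510.7 199.    6. ]
 [506.4 390.5   6. ]] [542.8 295.3   6. ]
base scene
[array([511.9, 197.5,   6. ]), array([577.4, 198.3,   6. ]), array([574.8, 389. ,   6. ])]
blue outer corners top
[array([572. , 201.8,  30. ]), array([516.7, 200.7,  30. ])] [array([516.2, 202.8,  30. ]), array([568.9, 204.7,  30. ])]
black outer corners
[array([566.2, 382.7,  30. ]), array([514.9, 381.3,  30. ])] [array([514.1, 384.6,  30. ]), array([569.4, 382.2,  30. ])]
```

Request:
drive_tool --series '[[[-0.5,-3.0,0],-10],[[-0.5,-3.0,0],-10],[[-0.5,-3.0,0],-10],[[-0.5,-3.0,0],-10],[[-0.5,-3.0,0],-10],[[-0.5,-3.0,0],-10],[[-0.5,-3.0,0],-10],[[-0.5,-3.0,0],-10],[[-0.5,-3.0,0],-10],[[-0.5,-3.0,0],-10]]'

```text
time: 2.9
ee_pos: [0.502, -0.0528, 0.3006]
eef_rot: [0.917, -0.399, -0.0, -0.0]
ft_force: [0.6, -0.1, 0.3]
width: 0.0495
grip_force: 0.0
```

Request:
drive_tool --series '[[[-0.8,-2.6,-0.8],-4.1],[[-0.8,-2.6,-0.8],-4.1],[[-0.8,-2.6,-0.8],-4.1],[[-0.8,-2.6,-0.8],-4.1],[[-0.8,-2.6,-0.8],-4.1],[[-0.8,-2.6,-0.8],-4.1],[[-0.8,-2.6,-0.8],-4.1],[[-0.7,-2.6,-0.8],-4.0],[[0,0,0],0],[[0,0,0],0]]'

```text
time: 4.15
ee_pos: [0.4396, -0.2604, 0.2364]
eef_rot: [0.768, -0.64, -0.0, 0.0]
ft_force: [-0.1, 0.4, 0.3]
width: 0.0498
grip_force: 0.0
```

```bash
python3 -c "
from h import *
st()"
```

```text
t 4.15 p [ 439.6 -260.4  236.4] yawY -169.6 down [-0. -0. -1.] q [-0.4   0.07  0.89  1.79 -0.06  1.31 -2.45] F [-0.1  0.4  0.3] w 49.8 g 0.0
```

Request:
drive_tool --series '[[[0,0,-2.5],0],[[0,0,-2.5],0],[[0,0,-2.5],0],[[0,0,-2.5],0],[[0,0,-2.5],0],[[0,0,-2.1],0],[[0,0,-1.5],0],[[0,0,-1.0],0],[[0,0,0],0],[[0,0,0],0]]'

```text
time: 5.4
ee_pos: [0.4398, -0.2606, 0.0662]
eef_rot: [0.769, -0.64, 0.0, -0.0]
ft_force: [-0.2, 0.1, -0.0]
width: 0.0496
grip_force: 0.0
```

Request:
drive_tool --series '[[[0,0,0],0],[[0,0,0],0],[[0,0,0],0],[[0,0,0],0],[[0,0,0],0],[[0,0,0],0],[[0,0,0],0],[[0,0,0],0],[[0,0,0],0],[[0,0,0],0]]' --hand 1 --newtons 25

```text
time: 6.65
ee_pos: [0.439, -0.2605, 0.0656]
eef_rot: [0.768, -0.64, -0.0, 0.0]
ft_force: [-3.9, 0.7, 4.9]
width: 0.0232
grip_force: 25.0
```

Request:
drive_tool --series '[[[-0.4,-0.07,0],0],[[-0.5,-0.09,0],0],[[-0.5,-0.09,0],0],[[-0.5,-0.09,0],0],[[-0.5,-0.09,0],0],[[-0.5,-0.09,0],0],[[-0.5,-0.09,0],0],[[-0.5,-0.09,0],0],[[-0.4,-0.07,0],0],[[0,0,0],0]]'

```text
time: 7.9
ee_pos: [0.3968, -0.2682, 0.0657]
eef_rot: [0.769, -0.64, 0.001, -0.0]
ft_force: [4.2, -2.0, -3.0]
width: 0.0234
grip_force: 25.0
```

Request:
drive_tool --series '[[[-0.1,-0.02,0],0],[[-0.05,-0.01,0],0],[[0,0,0],0],[[0,0,0],0],[[0,0,0],0],[[0,0,0],0],[[0,0,0],0],[[0,0,0],0],[[0,0,0],0],[[0,0,0],0]]'

```text
time: 9.15
ee_pos: [0.396, -0.2684, 0.0657]
eef_rot: [0.769, -0.64, 0.001, -0.0]
ft_force: [6.9, -2.0, -5.6]
width: 0.0233
grip_force: 25.0
```

Request:
drive_tool --series '[[[-0.1,-0.02,0],0],[[-0.1,-0.02,0],0],[[-0.1,-0.02,0],0],[[0,0,0],0],[[0,0,0],0],[[0,0,0],0],[[0,0,0],0],[[0,0,0],0],[[0,0,0],0],[[0,0,0],0]]'

```text
time: 10.4
ee_pos: [0.3959, -0.2684, 0.0658]
eef_rot: [0.769, -0.639, 0.003, -0.001]
ft_force: [21.8, -1.5, -23.1]
width: 0.0231
grip_force: 25.0
```

Request:
drive_tool --series '[[[0.15,0.03,0],0],[[0.15,0.03,0],0],[[0,0,0],0],[[0,0,0],0],[[0,0,0],0],[[0,0,0],0],[[0,0,0],0],[[0,0,0],0],[[0,0,0],0],[[0,0,0],0]]'

```text
time: 11.65
ee_pos: [0.396, -0.2684, 0.0657]
eef_rot: [0.769, -0.64, 0.001, -0.0]
ft_force: [6.7, -2.0, -7.1]
width: 0.0231
grip_force: 25.0
```

Request:
drive_tool --series '[[[0,0,0],0],[[0,0,0],0],[[0,0,0],0],[[0,0,0.5],0],[[0,0,1.5],0],[[0,0,2],0],[[0,0,2],0],[[0,0,2],0],[[0,0,2],0],[[0,0,2],0]]' --hand 0.43

```text
time: 12.9
ee_pos: [0.3948, -0.2687, 0.1872]
eef_rot: [0.768, -0.64, 0.0, -0.0]
ft_force: [1.0, -0.6, 0.4]
width: 0.0499
grip_force: 0.0
```

```bash
python3 - <<'E'
from h import *
st()
t=cam("top"); s=cam("scene")
B=cv2.resize(t["color"][180:280,280:400],None,fx=5,fy=5,interpolation=cv2.INTER_CUBIC)
a=cv2.resize(s["color"][170:300,90:220],None,fx=4.6,fy=4.6,interpolation=cv2.INTER_CUBIC)
cv2.imwrite("pics/s2.png",a[:,:,::-1])
E
```

```text
t 12.9 p [ 394.8 -268.7  187.2] yawY -169.6 down [ 0.001 -0.    -1.   ] q [-0.39  0.    0.92  1.93 -0.    1.2  -2.44] F [ 1.  -0.6  0.4] w 49.9 g 0.0
```

View pics/s2.png

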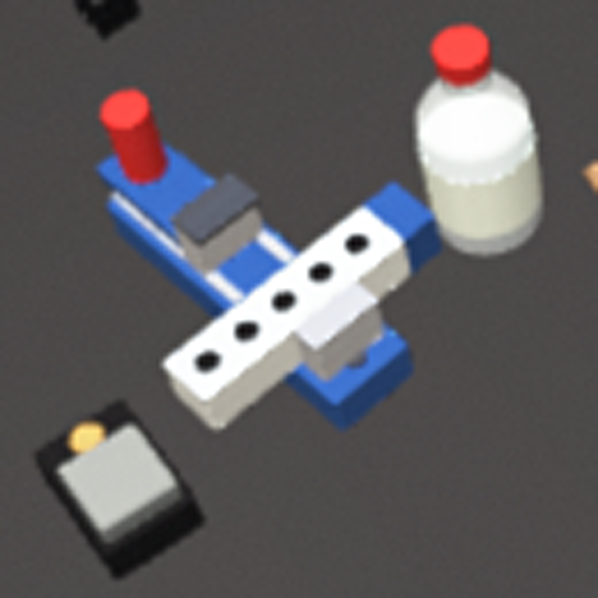

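The jaw is fully open (lip at 217,210, clear of the bar) and nothing else moved. Next is the bar's free end on the cleaver side.

Request:
drive_tool --series '[[[2,-0.4,0],0],[[2,-0.4,0],0],[[2,-0.4,0],0],[[2,-0.4,0],0],[[2,-0.4,0],0],[[2,-0.4,0],0],[[1.4,-0.3,0],0],[[0.7,-0.15,0],0],[[0,0,0],0],[[0,0,0],0]]' --hand 0.15

```text
time: 14.25
ee_pos: [0.5353, -0.297, 0.1856]
eef_rot: [0.768, -0.64, -0.0, 0.0]
ft_force: [0.8, 0.5, 0.6]
width: 0.0739
grip_force: 0.0
```

```bash
python3 -c "
from h import *
st()"
```

```text
t 14.25 p [ 535.3 -297.   185.6] yawY -169.6 down [-0.  0. -1.] q [-0.23  0.43  0.87  1.6  -0.34  1.27 -2.27] F [0.8 0.5 0.6] w 73.9 g 0.0
```

Request:
drive_tool --series '[[[0.05,0,-2.2],0],[[0,0,-2.2],0],[[0,0,-2.2],0],[[0,0,-2.2],0],[[0,0,-2.2],0],[[0,0,-1.8],0],[[0,0,-1.4],0],[[0,0,-0.8],0],[[0,0,0],0],[[0,0,0],0]]'

```text
time: 15.5
ee_pos: [0.5367, -0.2972, 0.0362]
eef_rot: [0.768, -0.64, 0.0, -0.0]
ft_force: [0.7, 0.4, 0.2]
width: 0.0742
grip_force: 0.0
```

Request:
drive_tool --series '[[[0,0,0],0],[[0,0,0],0],[[0,0,0],0],[[0,0,0],0],[[0,0,0],0],[[0,0,0],0],[[0,0,0],0],[[0,0,0],0],[[0,0,0],0],[[0,0,0],0]]' --hand 1 --newtons 55

```text
time: 16.75
ee_pos: [0.5364, -0.2969, 0.0356]
eef_rot: [0.769, -0.64, 0.0, 0.0]
ft_force: [0.5, -0.0, -0.7]
width: 0.0315
grip_force: 55.0
```

Request:
drive_tool --series '[[[-0.2,-0.03,0],0],[[-0.2,-0.03,0.2],0],[[0,0,0.8],0],[[0,0,2],0],[[0,0,3],0],[[0,0,3],0],[[0,0,3],0],[[0,0,3],0],[[0,0,3],0],[[0,0,2],0]]'

```text
time: 18.0
ee_pos: [0.5325, -0.298, 0.2382]
eef_rot: [0.768, -0.64, 0.001, -0.0]
ft_force: [-0.6, 0.2, -3.2]
width: 0.0315
grip_force: 55.0
```

```bash
python3 - <<'E'
from h import *
st()
s=cam("scene")
a=cv2.resize(s["color"][100:300,80:280],None,fx=3,fy=3,interpolation=cv2.INTER_CUBIC)
cv2.imwrite("pics/s3.png",a[:,:,::-1])
E
```

```text
t 18.0 p [ 532.5 -298.   238.2] yawY -169.6 down [ 0.002 -0.001 -1.   ] q [-0.25  0.39  0.89  1.53 -0.31  1.37 -2.29] F [-0.6  0.2 -3.2] w 31.5 g 55.0
```

View pics/s3.png

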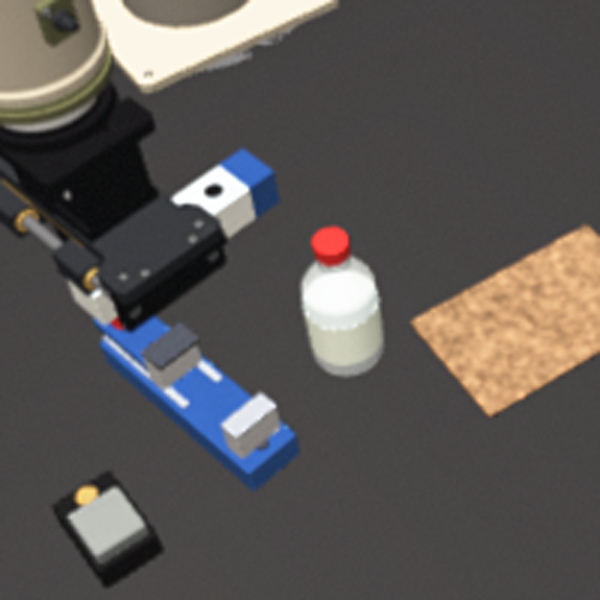

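The bar is held level by its end, blue end at (255,180) in the crop, well above the bottle. Now the transfer to the pad with the half turn.

Request:
drive_tool --series '[[[0.27,2.2,0],10],[[0.27,2.2,0],10],[[0.27,2.2,0],10],[[0.27,2.2,0],10],[[0.27,2.2,0],10],[[0.27,2.2,0],10],[[0.27,2.2,0],10],[[0.27,2.2,0],10],[[0.27,2.2,0],10],[[0.27,2.2,0],10]]'

```text
time: 19.3
ee_pos: [0.5591, -0.0768, 0.2352]
eef_rot: [0.984, 0.18, -0.0, -0.0]
ft_force: [0.2, 0.5, -2.6]
width: 0.0318
grip_force: 55.0
```

Request:
drive_tool --series '[[[0.27,2.2,0],10],[[0.27,2.2,0],10],[[0.27,2.2,0],10],[[0.27,2.2,-1],10],[[0.27,2.2,-1],10],[[0.27,2.2,-1],10],[[0.27,2.2,-1],8.6],[[0,0,-1],0],[[0,0,0],0],[[0,0,0],0]]'

```text
time: 20.55
ee_pos: [0.5784, 0.0753, 0.1859]
eef_rot: [0.714, 0.7, 0.0, 0.0]
ft_force: [1.0, -0.5, -2.0]
width: 0.0316
grip_force: 55.0
```

```bash
python3 -c "
from h import *
st()"
```

```text
t 20.55 p [578.4  75.3 185.9] yawY -1.1 down [ 0. -0. -1.] q [-0.47  0.27  0.31  1.65 -0.09  1.23 -0.16] F [ 1.  -0.5 -2. ] w 31.6 g 55.0
```

Request:
drive_tool --series '[[[0,0,-2.5],0],[[0,0,-2.5],0],[[0,0,-2.5],0],[[0,0,-2.5],0],[[0,0,-2.2],0],[[0,0,-2],0],[[0,0,-1.4],0],[[0,0,-0.8],0],[[0,0,-0.4],0],[[0,0,0],0]]'

```text
time: 21.8
ee_pos: [0.5784, 0.0765, 0.0178]
eef_rot: [0.713, 0.701, 0.0, 0.0]
ft_force: [0.4, -0.8, -3.2]
width: 0.0314
grip_force: 55.0
```

Request:
drive_tool --series '[[[0,0,-0.1],0],[[0,0,-0.1],0],[[0,0,-0.05],0],[[0,0,0],0],[[0,0,0],0],[[0,0,0],0],[[0,0,0],0],[[0,0,0],0],[[0,0,0],0],[[0,0,0],0]]'

```text
time: 23.05
ee_pos: [0.5783, 0.0765, 0.0151]
eef_rot: [0.713, 0.701, 0.0, 0.0]
ft_force: [0.3, -0.3, -2.5]
width: 0.0317
grip_force: 55.0
```

Request:
drive_tool --series '[[[0,0,-0.06],0],[[0,0,0],0],[[0,0,0],0],[[0,0,0],0],[[0,0,0],0],[[0,0,0],0],[[0,0,0],0],[[0,0,0],0],[[0,0,0],0],[[0,0,0],0]]' --newtons 5

```text
time: 24.3
ee_pos: [0.5784, 0.0765, 0.0145]
eef_rot: [0.713, 0.701, 0.0, 0.0]
ft_force: [0.7, 1.5, 1.0]
width: 0.0319
grip_force: 5.7
```

Request:
drive_tool --series '[[[0,0,0],0],[[0,0,0],0],[[0,0,0],0],[[0,0,0],0],[[0,0,0.5],0],[[0,0,1.5],0],[[0,0,2.5],0],[[0,0,3],0],[[0,2,3],0],[[0,5,2],0]]' --hand 0.25

```text
time: 25.55
ee_pos: [0.5796, 0.1444, 0.1425]
eef_rot: [0.715, 0.699, 0.001, 0.001]
ft_force: [2.3, 0.6, 0.3]
width: 0.0651
grip_force: 0.0
```

Request:
drive_tool --series '[[[0,5,0],0],[[0,5,0],0],[[0,5,0],0],[[0,0,0],0],[[0,0,0],0],[[0,0,0],0],[[0,0,0],0],[[0,0,0],0],[[0,0,0],0],[[0,0,0],0]]'

```text
time: 26.8
ee_pos: [0.5783, 0.2965, 0.1395]
eef_rot: [0.713, 0.701, 0.0, 0.0]
ft_force: [-0.1, 0.8, 0.0]
width: 0.0652
grip_force: 0.0
```

```bash
python3 - <<'E'
from h import *
st()
t=cam("top");s=cam("scene")
B=cv2.resize(t["color"][180:230,200:295],None,fx=8,fy=8,interpolation=cv2.INTER_CUBIC); cv2.imwrite("pics/t4.png",B[:,:,::-1])
f=lambda v:np.round(v*1000,1)
bl=blobs(t,(100,120,60),(125,255,255),(205,180,290,235))
for x in bl: print("blue",x[0],f(ray(t,x[1],.036)))
for x in blobs(t,(0,0,150),(180,60,255),(205,180,290,235)): print("white",x[0],x[2],f(ray(t,x[1],.036)))
E
```

```text
t 26.8 p [578.3 296.5 139.5] yawY -1.0 down [ 0.  0. -1.] q [-0.71  0.45  0.22  1.51 -0.1   1.19 -0.49] F [-0.1  0.8  0. ] w 65.2 g 0.0
blue [267, 200, 5, 10, 50] [575.9 -40.2  36. ]
white [222, 198, 52, 13, 559] ((247.5, 204.0), (12.0, 51.0), 90.0) [578.9  31.7  36. ]
```

View pics/t4.png

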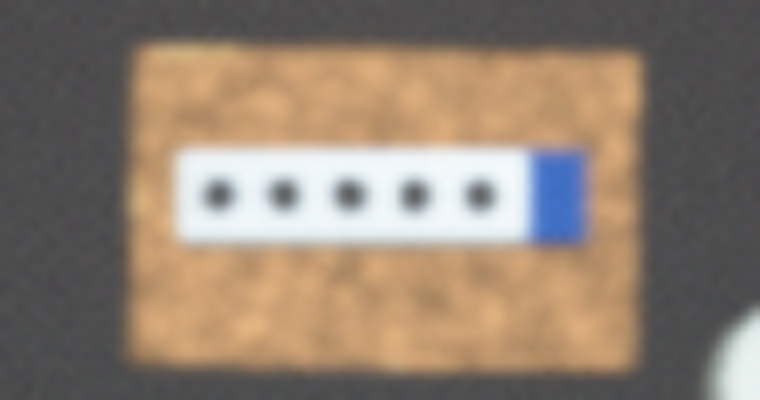

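The bar lies flat on the middle of the pad, ends at (175,196) and (588,196) in the crop, holes level.

```bash
python3 - <<'E'
from h import *
t=cam("top")
T=lambda x,y:((x+.5)/8-.5+200,(y+.5)/8-.5+180)
f=lambda v:np.round(v*1000,1)
for p in [(175,196),(220,195),(349,195),(480,196),(588,196)]: print(f(ray(t,T(*p),.036)))
d=ray(t,T(480,196),.036)-ray(t,T(220,195),.036); print(np.degrees(np.arctan2(d[1],d[0])))
E
```

```text
[579.6  99.5  36. ]
[579.7  83.   36. ]
[578.9  35.5  36. ]
[577.7 -12.6  36. ]
[577.  -52.2  36. ]
-91.2070380803247
```

Request:
drive_tool --series '[[[0,-4,0],0],[[0,-4.5,0],0],[[0,-4.5,0],0],[[0,-4.5,0],0],[[0,-4.5,0],0],[[0,-3.5,0],0],[[0,-1.7,0],0],[[0,0,0],0],[[0,0,0],0],[[0,0,0],0]]'

```text
time: 28.2
ee_pos: [0.5783, 0.0262, 0.1393]
eef_rot: [0.712, 0.702, 0.0, -0.0]
ft_force: [0.1, 0.3, 0.0]
width: 0.0652
grip_force: 0.0
```

Request:
drive_tool --series '[[[0,0,-2.2],0],[[0,0,-2.2],0],[[0,0,-2.2],0],[[0,0,-2],0],[[0,0,-1.5],0],[[0,0,-1],0],[[0,0,-0.7],0],[[0,0,-0.3],0],[[0,0,0],0],[[0,0,0],0]]'

```text
time: 29.45
ee_pos: [0.5786, 0.0245, 0.0189]
eef_rot: [0.713, 0.701, 0.0, 0.0]
ft_force: [0.7, -0.0, 0.0]
width: 0.0655
grip_force: 0.0
```

Request:
drive_tool --series '[[[0,0,0],0],[[0,0,0],0],[[0,0,0],0],[[0,0,0],0],[[0,0,0],0],[[0,0,0],0],[[0,0,0],0],[[0,0,0],0],[[0,0,0],0],[[0,0,0],0]]' --hand 1 --newtons 40

```text
time: 30.7
ee_pos: [0.5782, 0.0245, 0.0185]
eef_rot: [0.713, 0.701, 0.0, -0.0]
ft_force: [-0.4, -0.5, 1.4]
width: 0.0319
grip_force: 40.0
```

Request:
drive_tool --series '[[[0,0,0.5],0],[[0,0,1],0],[[0,0,1.5],0],[[0,0,2],0],[[0,0,2],0],[[0,0,2],0],[[0,0,1.5],0],[[0,0,1],0],[[0,0,0],0],[[0,0,0],0]]'

```text
time: 31.95
ee_pos: [0.5778, 0.0245, 0.1328]
eef_rot: [0.713, 0.701, -0.0, -0.0]
ft_force: [0.3, -0.6, -1.8]
width: 0.032
grip_force: 40.0
```

```bash
python3 -c "
from h import *
st()"
```

```text
t 31.95 p [577.8  24.5 132.8] yawY -1.0 down [-0.001 -0.    -1.   ] q [-0.4   0.31  0.33  1.73 -0.11  1.13 -0.05] F [ 0.3 -0.6 -1.8] w 32.0 g 40.0
```

Request:
drive_tool --series '[[[-0.3,2,0],0.2],[[-0.5,4,0],0.2],[[-0.5,4,0],0.2],[[-0.5,4,0],0.2],[[-0.5,4,0],0.2],[[-0.5,4,0],0.2],[[-0.4,3,0],0.2],[[-0.3,1.9,0],0.4],[[0,0,0],0],[[0,0,0],0]]'

```text
time: 33.2
ee_pos: [0.5437, 0.2919, 0.1333]
eef_rot: [0.702, 0.712, -0.0, 0.0]
ft_force: [0.1, -0.4, -2.3]
width: 0.0318
grip_force: 40.0
```

Request:
drive_tool --series '[[[0,0,-1.5],0],[[0,0,-1.5],0],[[0,0,-1.5],0],[[0,0,-1.0],0],[[0,0,-0.8],0],[[0,0,-0.5],0],[[0,0,0],0],[[0,0,0],0],[[0,0,0],0],[[0,0,0],0]]'

```text
time: 34.45
ee_pos: [0.5434, 0.2936, 0.0657]
eef_rot: [0.702, 0.712, 0.0, 0.0]
ft_force: [-0.8, 0.0, -3.3]
width: 0.0319
grip_force: 40.0
```

```bash
python3 - <<'E'
from h import *
st()
t=cam("top");s=cam("scene")
B=cv2.resize(t["color"][190:245,110:205],None,fx=8,fy=8,interpolation=cv2.INTER_CUBIC)
a=cv2.resize(s["color"][95:180,265:380],None,fx=6.9,fy=6.9,interpolation=cv2.INTER_CUBIC); cv2.imwrite("pics/s5.png",a[:,:,::-1])
E
```

```text
t 34.45 p [543.4 293.6  65.7] yawY 0.8 down [ 0.  0. -1.] q [-0.72  0.45  0.19  1.67 -0.1   1.03 -0.48] F [-0.8  0.  -3.3] w 31.9 g 40.0
```

View pics/s5.png

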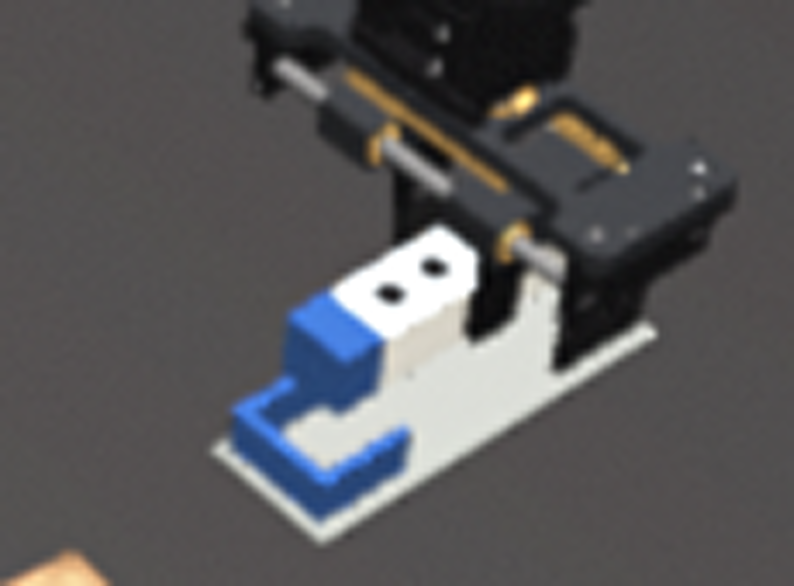

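The bar hangs above the cradle, blue end over the blue pocket (335,350 over 320,450), parallel to the walls. Lowering.

Request:
drive_tool --series '[[[-0.08,0,-0.5],0],[[0,0,-0.5],0],[[0,0,-0.5],0],[[0,0,-0.5],0],[[0,0,-0.5],0],[[0,0,-0.5],0],[[0,0,-0.5],0],[[0,0,-0.4],0],[[0,0,-0.2],0],[[0,0,-0.1],0]]'

```text
time: 35.8
ee_pos: [0.5425, 0.2935, 0.0234]
eef_rot: [0.702, 0.712, 0.0, 0.0]
ft_force: [-0.3, 0.7, -3.0]
width: 0.0316
grip_force: 40.0
```

Request:
drive_tool --series '[[[0,0,-0.1],0],[[0,0,-0.08],0],[[0,0,-0.06],0],[[0,0,-0.06],0],[[0,0,-0.05],0],[[0,0,-0.05],0],[[0,0,-0.04],0],[[0,0,0],0],[[0,0,0],0],[[0,0,0],0]]'

```text
time: 37.05
ee_pos: [0.5425, 0.2935, 0.0191]
eef_rot: [0.702, 0.712, 0.0, 0.0]
ft_force: [-0.2, -0.0, -3.1]
width: 0.0321
grip_force: 40.0
```

Request:
drive_tool --series '[[[0,0,-0.03],0],[[0,0,-0.03],0],[[0,0,-0.03],0],[[0,0,0],0],[[0,0,0],0],[[0,0,0],0],[[0,0,0],0],[[0,0,0],0],[[0,0,0],0],[[0,0,0],0]]'

```text
time: 38.3
ee_pos: [0.5425, 0.2935, 0.0185]
eef_rot: [0.702, 0.712, 0.0, -0.0]
ft_force: [-2.4, -1.1, 5.9]
width: 0.0316
grip_force: 40.0
```

Contact with the floor is light (about 8 N). Release, rise, and look.

Request:
drive_tool --series '[[[0,0,0.03],0],[[0,0,0],0],[[0,0,0],0],[[0,0,0],0],[[0,0,0],0],[[0,0,0],0],[[0,0,0],0],[[0,0,0],0],[[0,0,0],0],[[0,0,0],0]]' --newtons 5

```text
time: 39.55
ee_pos: [0.5425, 0.2935, 0.0185]
eef_rot: [0.702, 0.712, 0.0, 0.0]
ft_force: [-1.7, -1.3, 2.0]
width: 0.0317
grip_force: 5.0
```

Request:
drive_tool --series '[[[0,0,0],0],[[0,0,0],0],[[0,0,0],0],[[0,0,0],0],[[0,0,0],0],[[0,0,0],0],[[0,0,0.5],0],[[0,0,1.5],0],[[0,0,2.5],0],[[0,0,3],0]]' --hand 0.35

```text
time: 40.8
ee_pos: [0.5425, 0.2934, 0.0951]
eef_rot: [0.702, 0.712, 0.0, 0.0]
ft_force: [-0.1, 0.8, 0.4]
width: 0.0566
grip_force: 0.0
```

Request:
drive_tool --series '[[[0,0,4],0],[[0,0,4],0],[[-1,3,3],0],[[-1,4,1],0],[[-2,4,0],0],[[-2,4,0],0],[[-2,4,0],0],[[-1,2,0],0],[[0,0,0],0],[[0,0,0],0]]'

```text
time: 42.05
ee_pos: [0.4541, 0.5016, 0.2139]
eef_rot: [0.703, 0.711, 0.0, 0.001]
ft_force: [0.4, -0.6, -0.2]
width: 0.0566
grip_force: 0.0
```

```bash
python3 - <<'E'
from h import *
st()
t=cam("top");s=cam("scene")
a=cv2.resize(s["color"][90:300,80:400],None,fx=2.4,fy=2.4,interpolation=cv2.INTER_CUBIC)
B=cv2.resize(t["color"][195:245,110:205],None,fx=2,fy=2)
a[-100:,-190:]=B
cv2.imwrite("pics/s6.png",a[:,:,::-1])
for n,c in(("red",((170,120,100),(180,255,255),(280,200,400,280))),("white",((0,0,150),(180,60,255),(280,180,400,280))),("orange",((8,200,150),(25,255,255),(220,110,280,170))),("blue",((100,120,60),(125,255,255),(110,190,205,245)))):
    for x in blobs(t,*c): print(n,x[0],x[1])
E
```

```text
t 42.05 p [454.1 501.6 213.9] yawY 0.7 down [ 0.001 -0.001 -1.   ] q [-0.99  0.45  0.12  1.34 -0.05  1.35 -0.86] F [ 0.4 -0.6 -0.2] w 56.6 g 0.0
red [349, 262, 11, 9, 26] [353.19 266.31]
white [374, 201, 16, 16, 236] [381.44 208.51]
white [332, 205, 16, 10, 103] [339.61 210.29]
white [288, 217, 25, 23, 370] [299.49 228.11]
white [348, 232, 4, 8, 17] [349.   235.47]
white [336, 235, 5, 8, 19] [337.74 238.58]
blue [173, 209, 14, 17, 130] [180.72 215.51]
```

View pics/s6.png

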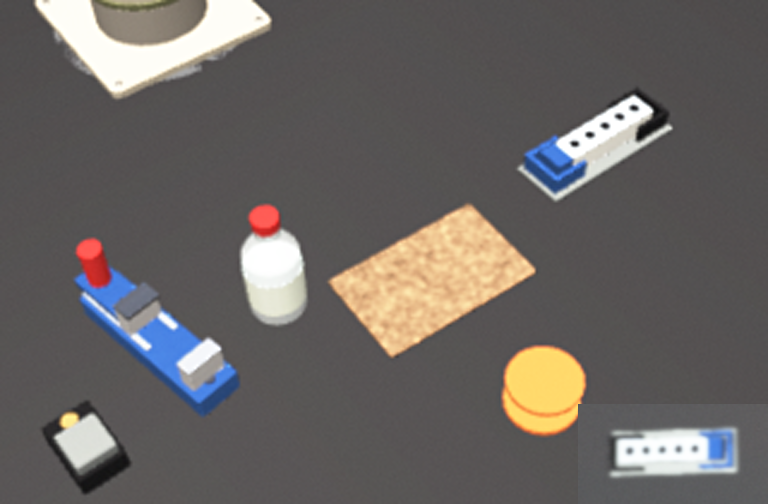

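The bar sits flat in the cradle with its blue end in the blue pocket (555,160). The jaw is open, and the bottle, cleaver and reel have not moved.

```bash
python3 -c "
from bench import r
print(r.close_job())"
```

```text
the job is handed in; nothing more can be done
None
```

The job is handed in at about 42 s: the bar lies flat in the cradle with its blue end in the blue pocket, the jaw is fully open, and the bottle, cleaver and reel stand where they were (the bar dropped about 3 mm onto the pad when first let go).

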